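# Unclip the keeper box and put the lemon away

### The job

The lemon belongs in the metal keeper box: press the two spring tabs on the box's cover together to unclip it, lift the cover off and lay it flat, right way up, on the chopping board. Then put the lemon in the box, lowering it inside before you let go; likewise do not drop the cover. Leave the box standing where it is and the mug and the two shakers undisturbed.

Things in the scene. Friction and masses are not known exactly. Their poses are not given: they have to be found in the camera images.
- keeper: open rectangular steel box standing loose on the worktop, 0.9 kg, outer 164 (x) x 110 (y) x 70 (z) mm, walls 4 mm, floor 5 mm thick, inside 156 x 102 mm. Origin: centre of its underside, z up, x along its length. Inside the middle of each long wall, 2 mm below the rim, is a small catch ledge, 44 mm long, standing out 4 mm.
- cover: plain grey snap-fit cover, 0.2 kg, plate 168 (x) x 114 (y) x 4 mm. Origin: centre of the plate's underside, at the start on the box's rim (70 mm up); axes as the box's. A skirt reaches 13 mm below the plate (1.5 mm play in the box): laid down, the origin stands 13 mm above the surface. On top in the middle a fixed rib 62 (x) x 26 (y) x 20 mm high, a spring tab along each long side.
- tab_a (a joint): travel (m) of the spring tab on the cover's +y side: 0 out, 0.007 fully pressed towards the middle. Its bolt hooks under the box's ledge and is free from about 0.005; the cover lifts only with both tabs in. Springs back: 3 N to start, 6.5 N fully in; a pinch across both tabs holds them in and carries the cover.
- tab_b (a joint): the same for the tab on the cover's -y side, pressed towards +y.
- tab_a_face (a point): middle of the outer, ribbed face of tab_a: upright grey tab, 40 (x) x 10 (y) x 26 (z) mm, standing 5 to 31 mm above the cover's origin plane; this point is 32 mm to +y of the cover's centre and 18 mm above its origin while the tab is out. The two outer faces are 64 mm apart when out and 50 mm apart when pressed in.
- tab_b_face (a point): the same point on tab_b, on the -y side of the cover.
- board: white chopping board lying flat on the worktop, 220 (x) x 340 (y) x 10 (z) mm, 0.8 kg; origin: centre of its underside.
- lemon: lemon, 71 (x, its length) x 53 (y) x 51 (z) mm, 85 g, lying near one end of the board; may roll. Its origin is the middle of its underside as first laid.
- lemon_centre (a point): centre of the lemon.
- mug_b: spotted mug, 92 x 127 x 93 mm, behind the work, below the wall cabinets, which hang from 0.47 m above the worktop up, their fronts about 0.58 m ahead of the robot base: keep the arm clear of them; bystander. Origin: at its underside, in the middle of its outline, handle included.
- salt_mill: small glass shaker with grey cap and white filling, diameter 44, 90 mm high; bystander. Origin: middle of its foot.
- pepper_mill: the same shaker with darker filling; bystander. Origin: middle of its foot.
Not all that is in view belongs to the job. There is more than one size of the cover; the one meant has the size given above.

How it is judged:
By the outcome, as a careful person would: the job done as asked, in the order asked, and still so for the second after the job is handed in, with the robot touching nothing.
It also fails if it takes over 66 s, if anything falls off the work surface, if the arm or the gripper's body presses on something with over 40 N, if the wrist force passes 120 N, or if a joint passes its speed limit or range.

### The arm

A 6-joint arm with a two-finger parallel gripper is mounted at the origin on a cart in front of the work surface, level with it; the furniture and walls round the work are solid. World frame = base frame: x ahead of the robot, y to its left, z up, the work surface at z = 0. Lengths are in m, angles in rad, forces in N, time in s.
With the tool pointing down it reaches from about 0.35 to 0.975 m from the base axis. Payload 4.9 kg.
Tool frame: the origin (TCP) lies on the mounting face of the last link; the fingertips stand 173 mm ahead of it and the grasp point (between the pads) lies ctrl.pinch_z ahead of it (ctrl.pinch_z is the distance from the TCP to the grasp point, in m); z points along the fingers, y is the line along which they close (so a half turn about z gives the same grasp; the last joint's range is limited). The gripper opens to 85 mm and grips with 20 to 120 N. Pads are 22 mm wide; open, the fingers measure 114 mm over their backs; the gripper's body (76 mm by 85 mm) begins 54 mm behind the grasp point. The pads swing forward as they close: fully open they stand 13 mm farther back than shut.
Start: joints at [1.074, 0.053, 1.613, -0, 1.476, -0.119], TCP at [0.231, 0.581, 0.405] pointing down, gripper open.
Joint ranges: [-3.01, 3.01], [-1.01, 2.22], [0.06, 2.58], [-1.02, 4.17], [0.09, 2.62], [-3.14, 3.14]. Speed limits (rad/s): [2.57, 2.57, 3.14, 3.14, 3.14, 3.14].

### API

Orientations are given as a rotation vector (axis times angle).
In Python, from station import telemetry, eyes, ctrl gives the robot as it stands.
- The arm moves only by the tool apply_moves, never from a script. Its argument "plan" is a list of rows, each a list of 5 numbers: the finger opening in m, from 0 to 0.0854, then the shift along the tool's x, y, z in m, then the turn about the tool's z in rad. In form: [[jaw, x, y, z, roll], ...]. A call has 1 to 12 rows; each row is the pose to reach, as a shift and turn from the pose commanded when the call began, along the tool's axes at that moment; what a row does not reach only later rows make up. A row lasts 1/12 s, in which the tool goes at most 41.7 mm and 7.16 degrees, less where a joint would pass 70% of its speed; a pose out of reach is approached as far as the arm can. A call with a gripper value outside its range is refused whole. The fingers move at their own pace and stop on an object; "newtons" is the grip in N (left out, the last holds). Time passes only in rows, so rows that repeat a pose let the fingers close. It gives the time, the measured TCP pose, the force, the opening and the grip force at its end, in the units of the state.
- telemetry.get_obs(): the state, without advancing time (a new reading comes with each control period).
- eyes.get_image(name): name is "scene" or "side" or "wrist"; returns a dict with "img" (480x640x3 uint8, blue, green, red), "range_z" (480x640 float32, m along the optical axis (not along the pixel's ray), 0 where there is no reading), "K" (3x3 intrinsics, pixels), "dist_coeffs" ([k1, k2, p1, p2, k3] as OpenCV has them; the pictures are not rectified), "pose" (4x4, takes a point from camera to world coordinates); the wrist camera has in their place "hand_eye" (4x4, takes a point from camera to tool coordinates, whose origin is the TCP and whose axes are the flange's). Camera axes: x right, y down, z forward; pixel columns grow to the right and rows downward; lengths in m; the calibration is good to about 2 mm. A picture is of the moment at which its call begins: read the wrist's pose just before it.
- ctrl.finish_job(): hands the job in; it is judged then, once.
Trained networks look in a picture, given as the dict that the camera call returned (one of the last four; its "shot" number tells which), for a name from the list of things; names that differ only in an ending like _2 or _b are one class to them, and where a whole thing is asked for, a point or a joint stands for the part that bears it (a point fixed in the world has none). Each returns a list of dicts, best first, with "confidence" (0 to 1); they miss things now and then, are a little off and sometimes report something else, mostly with a low value. They report only what shows in the picture. A call takes as long as a camera call. They do not tell look-alikes from the thing itself.
- eyes.search_frame(thing, picture): "box" ([left, top, right, bottom] in pixels, round what is visible of it).
- eyes.outline_of(thing, picture): "region" (480x640 bool, what is visible of it) and "box" ([left, top, right, bottom] in pixels, round what is visible of it).
- eyes.tip_of(thing, picture): "point" ([column, row] in pixels: a listed point, or the origin of a listed thing).
The state is a dict: "t": time; "q": joint angles; "dq": joint speeds; "effort": joint torques, N m; "tool_pos": TCP position; "tool_rot": TCP orientation; "contact_force": force on the tool from outside, world axes, zero at the start; "wrist_torque": the same for the moment, N m; "opening": finger opening in m; "grip_force": force on a finger pad.
Only numpy, scipy, OpenCV 4.12 (cv2) and the standard library are available. Lean on these libraries where they do the work, as an engineer would, in place of code of your own. Each camera call takes 0.05 s, during which the arm holds its last target. There are 200 camera calls.

## Working session

There is one attempt and no reset: what is moved stays moved. The work goes in short steps, Python scripts to look and compute and a tool call to move; the robot and the scene stay as the last step left them, time stands still between calls to the robot, and variables do not carry over. Pictures are saved under pics/ and viewed, at most 10 in all, crops included, and the job is handed in when it is done.

Besides the shell and the picture viewer there is one more tool, called as name([rows], argument=value, ...), one row to a line, values as JSON. apply_moves: Moves the arm, as the interface text tells. Its arguments: {"type":"object","properties":{"plan":{"type":"array","items":{"type":"array","items":{"type":"number"}}},"newtons":{"type":"number"}},"required":["plan"]}

```bash
mkdir -p pics; ls
cat > h.py <<'E'
import numpy as np, cv2
from scipy.spatial.transform import Rotation as R
from station import telemetry, eyes, ctrl
def pose(p):
    if "pose" in p: return np.array(p["pose"])
    o=telemetry.get_obs(); T=np.eye(4); T[:3,:3]=R.from_rotvec(o["tool_rot"]).as_matrix(); T[:3,3]=o["tool_pos"]
    return T@np.array(p["hand_eye"])
def cloud(p,T=None):
    T=pose(p) if T is None else T
    v,u=np.mgrid[0:480,0:640]
    n=cv2.undistortPoints(np.stack([u,v],-1).reshape(-1,1,2).astype(float),np.array(p["K"]),np.array(p["dist_coeffs"])).reshape(480,640,2)
    z=p["range_z"]; c=np.dstack([n*z[...,None],z])
    w=c@T[:3,:3].T+T[:3,3]; w[z==0]=np.nan
    return w
E
python3 - <<'E'
from h import *
o=telemetry.get_obs(); print(o["t"],o["tool_pos"],o["tool_rot"],o["opening"],ctrl.pinch_z)
a=[]
for n in ("scene","side","wrist"):
    p=eyes.get_image(n); W=cloud(p)
    np.savez("pics/%s0.npz"%n,W=W,img=p["img"])
    a.append(p["img"])
    cv2.imwrite("pics/%s0.png"%n,p["img"])
    for t in ("keeper","cover","tab_a","board","lemon","mug_b","salt_mill","pepper_mill"):
        for r in eyes.outline_of(t,p)[:4]:
            m=r["region"]; 
            q=W[m]; q=q[~np.isnan(q[:,0])]
            print(n,t,round(r["confidence"],2),np.round(r["box"]).astype(int),np.round(np.median(q,0),3) if len(q) else None, np.round(np.percentile(q,[2,98],axis=0),3).tolist() if len(q) else None)
E
```

```text
pics
0.0 [0.23042969 0.58068712 0.40345324] [-0.58976896 -3.08510065  0.00312163] 0.08524064342039042 0.1547
scene keeper 0.56 [203 236 274 286] [0.418 0.175 0.036] [[0.398, 0.165, 0.003], [0.562, 0.27, 0.068]]
scene cover 0.86 [267 273 313 310] [0.449 0.046 0.014] [[0.4, 0.002, 0.002], [0.525, 0.103, 0.034]]
scene cover 0.74 [170 230 202 258] [0.462 0.397 0.014] [[0.416, 0.349, 0.004], [0.526, 0.466, 0.034]]
scene tab_a 0.68 [244 235 255 247] [0.48  0.195 0.093] [[0.465, 0.19, 0.079], [0.501, 0.201, 0.103]]
scene tab_a 0.43 [309 285 482 398] [ 0.431 -0.249  0.01 ] [[0.332, -0.41, 0.005], [0.558, -0.084, 0.014]]
scene tab_a 0.41 [293 279 301 288] [0.468 0.032 0.029] [[0.456, 0.027, 0.014], [0.494, 0.045, 0.036]]
scene board 0.71 [306 285 483 401] [ 0.431 -0.25   0.01 ] [[0.331, -0.411, 0.005], [0.557, -0.084, 0.014]]
scene board 0.52 [201 238 276 286] [0.421 0.175 0.037] [[0.399, 0.165, 0.004], [0.561, 0.269, 0.067]]
scene lemon 0.81 [435 337 460 359] [ 0.432 -0.371  0.05 ] [[0.416, -0.39, 0.026], [0.459, -0.347, 0.063]]
scene lemon 0.68 [225 227 237 238] [0.477 0.249 0.095] [[0.462,
[... 1291 characters left out ...]
472 278] [ 0.44  -0.214  0.008] [[0.337, -0.396, 0.003], [0.558, -0.073, 0.012]]
side lemon 0.61 [426 216 446 234] [ 0.438 -0.348  0.042] [[0.415, -0.373, 0.017], [0.47, -0.335, 0.059]]
side mug_b 0.46 [285 224 297 239] [0.743 0.015 0.078] [[0.255, -0.042, 0.055], [0.769, 0.608, 0.419]]
side salt_mill 0.65 [280 253 294 280] [0.653 0.146 0.047] [[0.64, 0.126, 0.01], [0.674, 0.157, 0.088]]
side pepper_mill 0.73 [277 252 295 280] [0.652 0.146 0.046] [[0.639, 0.122, 0.009], [0.675, 0.157, 0.088]]
wrist keeper 0.79 [ 67 448 121 480] [0.398 0.245 0.042] [[0.217, 0.206, 0.006], [0.408, 0.518, 0.298]]
wrist cover 0.81 [208 414 246 431] [0.414 0.388 0.013] [[0.4, 0.376, 0.002], [0.422, 0.407, 0.014]]
```

Run:
```python
from h import *
d=np.load("pics/scene0.npz"); im=d["img"]
a=cv2.resize(im[205:415,160:500],(800,494),interpolation=cv2.INTER_CUBIC); cv2.imwrite("pics/s1.png",a)
for n in("scene","side"):
    W=np.load("pics/%s0.npz"%n)["W"].reshape(-1,3); W=W[~np.isnan(W[:,0])]
    for name,lo,hi in (("boxtop",(.36,.14,.066),(.6,.3,.08)),("tabs",(.36,.14,.082),(.6,.3,.12)),("board",(.28,-.45,.006),(.62,-.05,.016)),("lemon",(.35,-.45,.02),(.55,-.25,.09)),("c1",(.36,-.03,.008),(.6,.14,.02)),("c2",(.36,.32,.008),(.6,.5,.02))):
        q=W[((W>lo)&(W<hi)).all(1)]
        if len(q)<10: continue
        r=cv2.minAreaRect(q[:,:2].astype(np.float32)*1000)
        print(n,name,len(q),np.round(np.array(r[0]),1),np.round(r[1],1),round(r[2],2),np.round([q[:,2].max(),np.median(q[:,2])],4))
```

```text
scene boxtop 1257 [484.  226.1] [175.4 120.2] 4.16 [0.0799 0.0751]
scene tabs 373 [482.5 223.5] [67.8 64.7] 87.58 [0.1043 0.0943]
scene board 9304 [ 447.6 -252.6] [455.1 248.4] 77.08 [0.016  0.0099]
scene lemon 544 [ 443.1 -365.8] [52.6 53.8] 52.92 [0.0656 0.0504]
scene c1 845 [462.4  53.9] [129.8  87.5] 22.6 [0.0197 0.0139]
scene c2 565 [472.5 408.2] [135.6  84.8] 53.81 [0.0199 0.014 ]
side boxtop 278 [486.  243.7] [141.8 123.6] 19.37 [0.079  0.0725]
side board 2920 [ 434.5 -265.4] [405.1 246. ] 79.63 [0.0159 0.0082]
side lemon 249 [ 442.3 -350.6] [65.3 44.2] 24.66 [0.0618 0.0429]
side c1 351 [460.2  57.4] [125.8  93.3] 24.88 [0.0199 0.0115]
side c2 989 [469.3 410.2] [126.3  93.7] 53.99 [0.0199 0.0117]
```

View pics/s1.png

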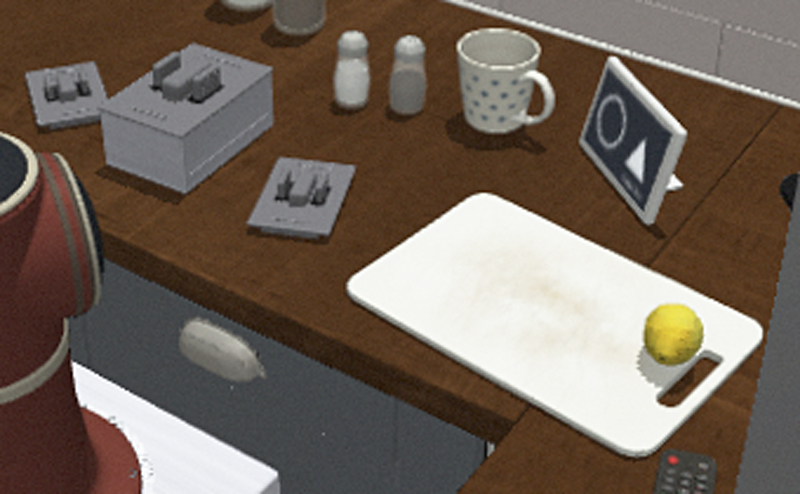

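The enlarged crop shows three look-alike grey covers. One lies on the worktop on the left (crop 65,95), one on the worktop in the middle (crop 302,195), and one sits on the box (crop 190,80). Measured plates are about 127x90 mm for the two loose ones. The one on the box is about 170x117 mm, so it is the one meant. The board (crop 555,320) has the lemon at its far end (crop 673,333).

I'll go above the box for a close wrist view.

```bash
cat >> h.py <<'E'
def go(target,yaw):
    "tool-frame shift+roll from measured pose to TCP target, tool y at world angle yaw(deg), mod 180"
    o=telemetry.get_obs(); M=R.from_rotvec(o["tool_rot"]).as_matrix()
    s=M.T@(np.array(target)-o["tool_pos"]); y=M.T@[np.cos(np.radians(yaw)),np.sin(np.radians(yaw)),0]
    a=np.arctan2(-y[0],y[1]); a=(a+np.pi/2)%np.pi-np.pi/2
    print("shift",s.round(4),"roll",a.round(4),"q",np.round(o["q"],2),"t",o["t"],"pos",np.round(o["tool_pos"],4),"tooly",np.round(np.degrees(np.arctan2(M[1,1],M[0,1])),2),"tilt",np.round(M[:,2],4),"F",np.round(o["contact_force"],1))
E
python3 - <<'E'
from h import *
go([.45,.226,.36],94); print(np.round(eyes.get_image("wrist")["hand_eye"],3))
E
```

```text
shift [-0.3349 -0.2489  0.0447] roll -0.4476 q [ 1.07  0.05  1.61  0.    1.48 -0.12] t 1.35 pos [0.2305 0.5809 0.4047] tooly 68.35 tilt [-0.  0. -1.] F [0.3 0.3 0.8]
[[ 0.    -0.964 -0.264  0.068]
 [ 1.     0.     0.001 -0.002]
 [-0.    -0.264  0.964  0.03 ]
 [ 0.     0.     0.     1.   ]]
```

apply_moves([
  [0.085,-0.028,-0.021,0.004,-0.037],
  [0.085,-0.056,-0.042,0.008,-0.074],
  [0.085,-0.084,-0.063,0.012,-0.112],
  [0.085,-0.112,-0.084,0.016,-0.149],
  [0.085,-0.14,-0.105,0.02,-0.187],
  [0.085,-0.168,-0.126,0.024,-0.224],
  [0.085,-0.196,-0.146,0.028,-0.261],
  [0.085,-0.224,-0.167,0.032,-0.299],
  [0.085,-0.252,-0.188,0.036,-0.336],
  [0.085,-0.28,-0.208,0.04,-0.373],
  [0.085,-0.308,-0.229,0.043,-0.41],
  [0.085,-0.335,-0.249,0.0447,-0.448],
], newtons=40)

```text
t: 2.4
tool_pos: [0.4506, 0.2242, 0.3598]
tool_rot: [-0.113, 3.139, -0.0]
contact_force: [0.9, 0.9, 0.2]
opening: 0.0849
grip_force: 0.0
```

```bash
cat > look.py <<'E'
from h import *
import sys
p=eyes.get_image("wrist"); W=cloud(p)
cv2.imwrite(sys.argv[1],p["img"])
for t in ("tab_a_face","tab_b_face","cover","keeper"):
    for r in eyes.tip_of(t,p)[:3]:
        u,v=np.round(r["point"]).astype(int)
        print(t,round(r["confidence"],2),u,v,W[v,u].round(4))
for name,lo,hi in (("boxtop",(.36,.12,.064),(.6,.33,.079)),("tabs",(.4,.16,.085),(.56,.29,.12)),("rib",(.4,.16,.085),(.56,.29,.0975)),("tabtop",(.4,.16,.0985),(.56,.29,.11))):
    m=((W>lo)&(W<hi)).all(2); m=cv2.morphologyEx(m.astype(np.uint8),cv2.MORPH_OPEN,np.ones((3,3)))
    n,l,s,c=cv2.connectedComponentsWithStats(m)
    for i in range(1,n):
        if s[i,4]<150: continue
        q=W[l==i]; r=cv2.minAreaRect(q[:,:2].astype(np.float32)*1000)
        print(name,s[i],np.round(r[0],1),np.round(r[1],1),round(r[2],2),np.round(np.median(q[:,2]),4))
E
python3 look.py pics/w1.png; python3 -c "
from h import *
go([.4825,.2235,.3],94)"
```

```text
tab_a_face 0.8 139 210 [0.4565 0.0712 0.0196]
tab_a_face 0.71 522 280 [0.4965 0.3926 0.013 ]
tab_a_face 0.58 372 288 [0.4771 0.2508 0.0998]
tab_b_face 0.85 275 291 [0.4831 0.1912 0.1002]
tab_b_face 0.55 81 226 [0.4686 0.0312 0.0352]
cover 0.81 538 255 [0.4692 0.3933 0.0274]
cover 0.81 117 216 [0.4606 0.0569 0.0278]
boxtop [  233   154   180   231 32050] [484.  220.1] [168.  114.9] 3.46 0.0744
tabs [ 302  241   42   92 3610] [483.4 220.3] [61. 26.] 3.18 0.094
tabs [ 270  258   19   65 1132] [485. 193.] [39.1 10.7] 3.45 0.1008
tabs [ 355  258   20   66 1143] [481.7 247.5] [38.9 10.7] 3.57 0.1006
rib [ 302  241   42   92 3610] [483.4 220.3] [61. 26.] 3.18 0.094
tabtop [270 265  17  58 868] [485.3 193.3] [38.5  9.9] 3.38 0.1011
tabtop [357 265  18  59 861] [481.7 247.2] [38.9  9.5] 3.05 0.101
shift [-0.0323 -0.0048  0.0601] roll -0.0003 q [ 0.32 -0.21  1.94  0.    1.42 -1.32] t 2.65 pos [0.45   0.2261 0.3601] tooly 93.98 tilt [-2.e-04  5.e-04 -1.e+00] F [0.1 0.1 0.4]
```

View pics/w1.png

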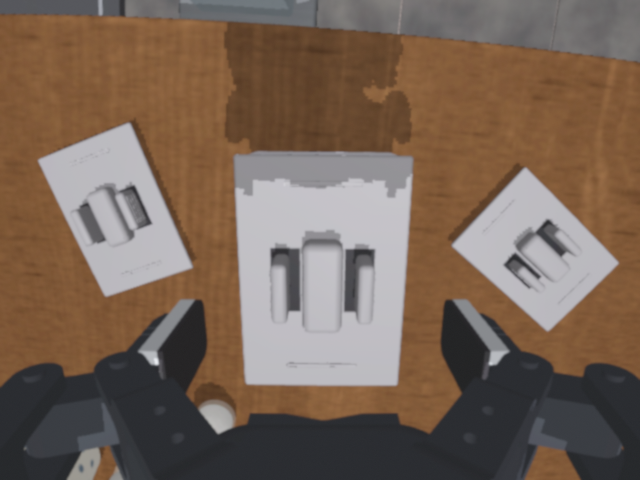

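The wrist view shows the wanted cover on the box (322,270), its plate measured 168x115 mm, with tabs at (279,290) and (365,290) and the rib between. The smaller covers are at (115,210) and (535,250), and a shaker cap is at (215,415).

Run:
```python
from h import *
p=eyes.get_image("wrist"); T=np.array(p["hand_eye"]); W=cloud(p,T)
for nm,s in (("L",-1),("R",1)):
    m=(W[...,2]<.25)&(np.abs(W[...,0])<.03)&(s*W[...,1]>.03)
    q=W[m]; k=q[q[:,2]>np.percentile(q[:,2],90)]
    print(nm,len(q),"zmax",np.percentile(q[:,2],[90,95,99,99.9]).round(4),"tip inner |y|",(s*np.percentile(s*q[q[:,2]>.14][:,1],[1,50])).round(4))
go([.4834,.2203,.29],93.4)
```

```text
L 21129 zmax [0.1377 0.1467 0.1558 0.1596] tip inner |y| [-0.0428 -0.0434]
R 19775 zmax [0.1387 0.1469 0.1557 0.1592] tip inner |y| [0.0413 0.0419]
shift [-0.0332 -0.0086  0.0701] roll 0.0114 q [ 0.32 -0.21  1.94  0.    1.42 -1.32] t 2.7 pos [0.4497 0.2265 0.3601] tooly 94.05 tilt [-0.e+00  4.e-04 -1.e+00] F [-0.5 -0.2  0.5]
```

apply_moves([
  [0.085,-0.017,-0.004,0.02,-0.006],
  [0.085,-0.033,-0.008,0.045,-0.011],
  [0.085,-0.033,-0.008,0.07,-0.011],
  [0.085,-0.033,-0.008,0.07,-0.011],
], newtons=30)

```text
t: 3.03
tool_pos: [0.4815, 0.2208, 0.2845]
tool_rot: [0.129, -3.129, 0.003]
contact_force: [-0.9, -0.6, -0.9]
opening: 0.0853
grip_force: 0.0
```

```bash
python3 look.py pics/w2.png
python3 - <<'E'
from h import *
p=eyes.get_image("wrist"); T=np.array(p["hand_eye"]); W=cloud(p,T)
for s in (-1,1):
    m=(W[...,2]<.165)&(W[...,2]>.14)&(np.abs(W[...,0])<.03)&(s*W[...,1]>.035)
    q=W[m]; print((s*np.percentile(s*q[:,1],[1,50])).round(4))
m=(W[...,2]>.18)&(W[...,2]<.1935)&(np.abs(W[...,1])<.05)&(np.abs(W[...,0])<.05); q=W[m]
for s in (-1,1):
    k=q[(s*q[:,1]>.02)]; print("tab y,x",len(k),np.percentile(k[:,1],[2,50,98]).round(4),np.median(k[:,0]))
go([.4834,.221,.247],93.4)
E
```

```text
tab_a_face 0.92 85 186 [0.4543 0.0766 0.0267]
tab_a_face 0.8 595 285 [0.4902 0.3934 0.028 ]
tab_b_face 0.63 264 293 [0.479  0.1954 0.1043]
tab_b_face 0.6 17 208 [0.4688 0.0384 0.035 ]
cover 0.95 65 192 [0.459  0.0631 0.0257]
cover 0.74 336 281 [0.4744 0.2249 0.0958]
cover 0.73 605 251 [0.4671 0.392  0.0305]
boxtop [  208    97   260   330 61399] [482.3 225. ] [168.3 114.7] 3.6 0.0769
tabs [ 305  224   62  134 7667] [481.8 225.2] [61.7 26.1] 3.48 0.0965
tabs [ 258  247   29   98 2546] [483.6 197.9] [39.8 11. ] 3.71 0.1031
tabs [ 381  249   33   98 2636] [480.1 252.2] [39.4 10.8] 3.2 0.1031
rib [ 305  224   62  134 5298] [481.8 225.2] [61.7 26.1] 3.48 0.0962
rib [264 247  23  35 251] [470.5 200.9] [17.6  7.2] 34.92 0.0916
rib [381 249  27  81 503] [478.4 247.6] [ 8.6 37.3] 79.23 0.0915
tabtop [ 258  256   26   89 2124] [483.6 197.9] [39.8 10.8] 3.44 0.1034
tabtop [ 384  259   30   88 2058] [480.1 252.2] [39.3 10.7] 3.17 0.1034
[-0.0428 -0.0434]
[0.0414 0.042 ]
tab y,x 1483 [-0.0279 -0.0238 -0.0202] 0.004557771747561501
tab y,x 1783 [0.026  0.0303 0.0352] 0.004371489451319849
shift [0.0006 0.0001 0.0453] roll 0.0228 q [ 0.29 -0.07  1.93  0.    1.28 -1.36] t 3.3333 pos [0.4838 0.2209 0.2923] tooly 94.7 tilt [ 0.0035  0.0011 -1.    ] F [-0.5  0.3 -0.1]
```

```bash
cat > align.py <<'E'
from h import *
p=eyes.get_image("wrist"); T=np.array(p["hand_eye"]); W=cloud(p,T)
mid=[]
for s in (-1,1):
    m=(W[...,2]<.165)&(W[...,2]>.14)&(np.abs(W[...,0])<.03)&(s*W[...,1]>.035)
    mid.append(s*np.percentile(s*W[m][:,1],1))
o=telemetry.get_obs(); zt=o["tool_pos"][2]
m=(W[...,2]>zt-.106)&(W[...,2]<zt-.09)&(np.abs(W[...,1])<.05)&(np.abs(W[...,0])<.05)
m=cv2.morphologyEx(m.astype(np.uint8),cv2.MORPH_OPEN,np.ones((3,3)))
n,l,s,c=cv2.connectedComponentsWithStats(m)
for i in range(1,n):
    if s[i,4]>300:
        r=cv2.minAreaRect(W[l==i][:,:2].astype(np.float32)*1000); print(np.round(r[0],2),np.round(r[1],1),round(r[2],2))
print("finger mid",np.mean(mid)); go([.4834,.221,.247],93.4)
E
python3 align.py
```

```text
[3.55 4.12] [60.8 25.4] 0.67
[  3.76 -23.34] [39.8 10.9] 1.39
[ 2.97 31.37] [39.8 11.1] 1.23
finger mid -0.0007381624648091639
shift [0.0005 0.0002 0.0451] roll 0.0225 q [ 0.29 -0.07  1.93  0.    1.28 -1.36] t 3.3833 pos [0.4838 0.2208 0.2921] tooly 94.69 tilt [ 0.0033  0.001  -1.    ] F [-0.7  0.8 -0.2]
```

apply_moves([
  [0.085,0.0035,0.0045,0.0,0.021],
  [0.085,0.0035,0.0045,0.02,0.021],
  [0.085,0.0035,0.0045,0.02,0.021],
  [0.085,0.0035,0.0045,0.02,0.021],
])

```text
t: 3.72
tool_pos: [0.4793, 0.2244, 0.2699]
tool_rot: [0.095, -3.139, 0.001]
contact_force: [0.5, 0.5, -0.2]
opening: 0.0848
grip_force: 0.0
```

```bash
python3 align.py;python3 align.py
```

```text
[-1.78  0.29] [25.9 61.3] 89.91
[ -2.23 -27.06] [40.3 11.1] 0.08
[-2.04 27.37] [11.1 40.1] 89.38
finger mid -0.0007794225270057256
shift [-0.0035 -0.0037  0.0236] roll 0.001 q [ 0.3  -0.05  1.95 -0.    1.24 -1.33] t 3.7667 pos [0.4797 0.2245 0.2706] tooly 93.45 tilt [ 1.e-04  0.e+00 -1.e+00] F [-0.2  0.   0.2]
[-1.31  0.28] [25.9 61.3] 89.82
[ -1.42 -27.14] [40. 11.] 0.09
[-1.12 27.38] [39.8 10.9] 0.22
finger mid -0.0007572578546516523
shift [-0.0032 -0.0037  0.024 ] roll 0.0009 q [ 0.3  -0.05  1.95  0.    1.24 -1.33] t 3.8167 pos [0.4799 0.2245 0.271 ] tooly 93.45 tilt [ 1.2e-03  4.0e-04 -1.0e+00] F [0.2 0.1 0.4]
```

apply_moves([
  [0.085,-0.001,0.0007,0.012,0],
  [0.085,-0.001,0.0007,0.024,0],
  [0.085,-0.001,0.0007,0.024,0],
  [0.075,-0.001,0.0007,0.024,0],
  [0.068,-0.001,0.0007,0.024,0],
  [0.06,-0.001,0.0007,0.024,0],
  [0.052,-0.001,0.0007,0.024,0],
  [0.045,-0.001,0.0007,0.024,0],
  [0.04,-0.001,0.0007,0.024,0],
  [0.04,-0.001,0.0007,0.024,0],
  [0.04,-0.001,0.0007,0.024,0],
], newtons=30)

```text
t: 4.73
tool_pos: [0.4813, 0.2254, 0.2478]
tool_rot: [-0.095, 3.138, 0.001]
contact_force: [-0.8, -1.3, 5.9]
opening: 0.049
grip_force: 33.3
```

```bash
python3 look.py pics/w3.png; python3 -c "
from h import *
o=telemetry.get_obs();print(o['opening'],o['grip_force'],o['contact_force']);go([.48,.2245,.247],93.4)"
```

```text
tab_a_face 0.91 34 193 [0.4516 0.0751 0.0217]
tab_a_face 0.74 630 297 [0.4881 0.3912 0.0267]
tab_a_face 0.57 395 327 [0.4728 0.2473 0.1014]
tab_b_face 0.63 257 330 [0.4767 0.2029 0.101 ]
cover 0.83 322 307 [0.4705 0.2236 0.0942]
cover 0.82 15 204 [0.4551 0.0734 0.0338]
boxtop [  159    84   328   255 61573] [446.  222.4] [ 96.7 113.9] 3.42 0.0745
boxtop [ 244  360  160   60 2960] [518.3 227. ] [30.2 67.5] 4.81 0.0744
tabs [  285   244    77   163 11649] [481.3 224.7] [61.7 26.2] 3.7 0.0941
tabs [ 201  274   84  122 6208] [482.8 198.4] [39.9 23.4] 3.43 0.1011
tabs [ 364  274   83  122 6238] [479.8 251. ] [39.9 23.5] 2.99 0.1012
rib [  285   244    77   163 11649] [481.3 224.7] [61.7 26.2] 3.7 0.0941
rib [252 274  33  99 708] [480.4 209.2] [37.8  8.7] 17.82 0.0914
rib [364 274  33  93 680] [477.7 240.1] [ 8.5 36.2] 78.79 0.0915
rib [212 293  36  25 382] [472.3 192.7] [ 3. 14.] 31.96 0.0922
rib [400 292  36  26 378] [468.3 255. ] [15.5  3. ] 64.48 0.092
tabtop [ 202  289   79  107 3841] [483.  198.4] [39.3 23.2] 3.57 0.1012
tabtop [ 366  289   80  107 3854] [480.3 244.4] [24.7 37.2] 66.01 0.1013
0.04855339736693405 33.28145384788513 [-2.50980651  0.16787436  5.81830739]
shift [ 0.0013 -0.0008  0.0008] roll 0.001 q [ 0.3  -0.02  1.96 -0.    1.2  -1.33] t 4.9833 pos [0.4813 0.2254 0.2478] tooly 93.46 tilt [ 2.2e-03  4.0e-04 -1.0e+00] F [-2.5  0.2  5.8]
```

View pics/w3.png

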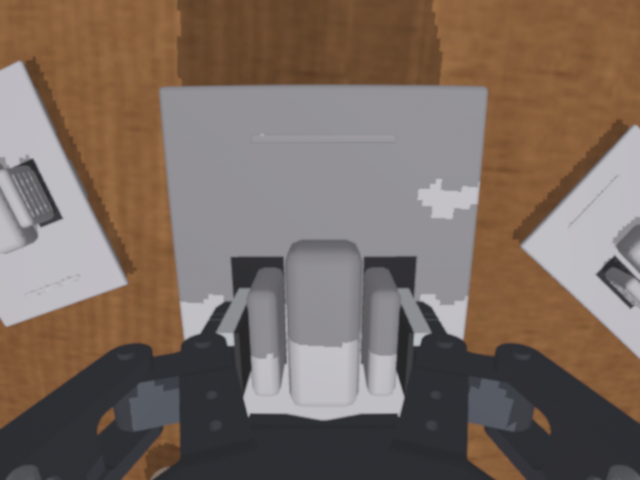

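The view shows both pads closed on the two tabs (265,330) and (380,330), pressed in at an opening of 49 mm. Now I lift straight up.

apply_moves([
  [0.04,0,0,-0.002,0],
  [0.04,0,0,-0.005,0],
  [0.04,0,0,-0.009,0],
  [0.04,0,0,-0.014,0],
  [0.04,0,0,-0.02,0],
  [0.04,0,0,-0.028,0],
  [0.04,0,0,-0.038,0],
  [0.04,0,0,-0.05,0],
  [0.04,0,0,-0.062,0],
  [0.04,0,0,-0.072,0],
  [0.04,0,0,-0.078,0],
  [0.04,0,0,-0.08,0],
], newtons=40)

```text
t: 5.98
tool_pos: [0.4811, 0.2253, 0.3282]
tool_rot: [-0.094, 3.137, 0.001]
contact_force: [-0.2, -0.1, -2.5]
opening: 0.0484
grip_force: 42.6
```

Run:
```python
from h import *
o=telemetry.get_obs();print(o['opening'],o['grip_force'],o['contact_force'])
p=eyes.get_image("side"); W=cloud(p); cv2.imwrite("pics/s2.png",cv2.resize(p["img"][180:380,220:490],(800,593)))
P=eyes.get_image("scene"); S=cloud(P)
im=P["img"]
# board: points 5..15mm high white
m=((S>(.25,-.5,.004))&(S<(.65,-.04,.014))).all(2)&(im.min(2)>150)
m=cv2.morphologyEx(m.astype(np.uint8),cv2.MORPH_OPEN,np.ones((3,3)))
n,l,s,c=cv2.connectedComponentsWithStats(m); i=1+np.argmax(s[1:,4]); q=S[l==i]
r=cv2.minAreaRect(q[:,:2].astype(np.float32)*1000); print("board",s[i],np.round(r[0],1),np.round(r[1],1),r[2],np.median(q[:,2]))
for nm,X in (("scene",S),("side",W)):
    q=X.reshape(-1,3); q=q[((q>(.37,.13,.003))&(q<(.6,.32,.076))).all(1)]
    r=cv2.minAreaRect(q[:,:2].astype(np.float32)*1000); print(nm,"box",len(q),np.round(r[0],1),np.round(r[1],1),r[2])
    q=X.reshape(-1,3); q=q[((q>(.37,-.44,.035))&(q<(.5,-.3,.08))).all(1)]
    print("lemon",len(q),q.min(0),q.max(0))
go([.45,-.16,.35],90)
```

```text
0.04839944439751439 42.57122576236725 [-0.21216915 -0.0743427  -2.46752197]
board [ 308  287  176  110 8924] [ 449.2 -243.2] [344.8 226.8] 83.2409896850586 0.009887693292057798
scene box 3081 [484.9 224.5] [188.5 229.2] 89.87006378173828
lemon 485 [ 0.40989759 -0.39152919  0.03501964] [ 0.46911135 -0.34119882  0.06525981]
side box 3344 [479.5 239.3] [206.7 141. ] 3.2700064182281494
lemon 177 [ 0.41045758 -0.37767696  0.03516418] [ 0.48030422 -0.33192457  0.06069716]
shift [ 0.0538 -0.3827 -0.0235] roll 0.0602 q [ 0.3  -0.11  1.91  0.    1.35 -1.33] t 6.0833 pos [0.4807 0.2252 0.3266] tooly 93.45 tilt [ 9.e-04  3.e-04 -1.e+00] F [-0.2 -0.2 -2.7]
```

View pics/s2.png

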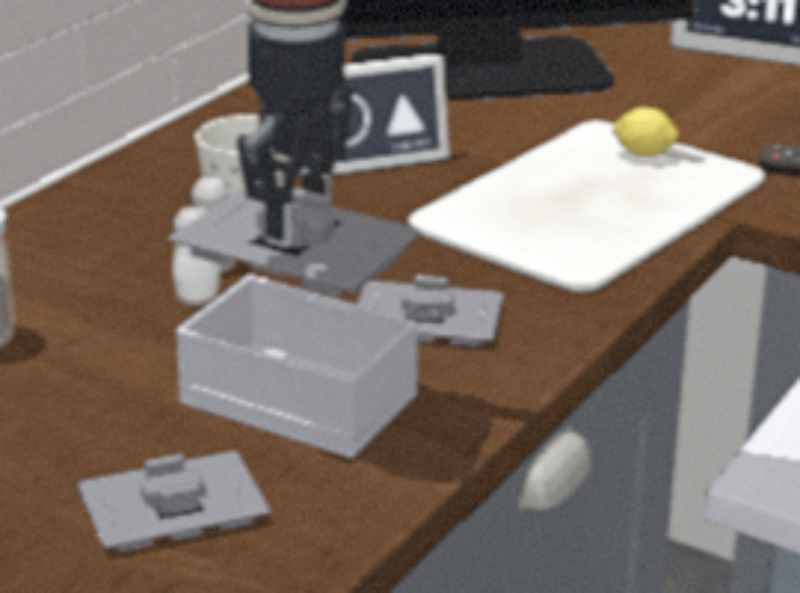

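The side view shows the cover lifted clear (290,235), and the box open and still in place (300,370). The lemon (645,130) is at the far end of the board (590,200). I'll check clearance and compute the carry.

Run:
```python
from h import *
W=np.load("pics/scene0.npz")["W"].reshape(-1,3)
q=W[((W>(.3,-.45,.08))&(W<(.8,.12,.4))).all(1)]
print(len(q),q.min(0) if len(q) else 0)
k=q[q[:,0]<.62]; print(len(k),k.min(0) if len(k) else '',k.max(0) if len(k) else '')
go([.459,-.159,.31],83.2)
```

```text
1119 [ 0.63432331 -0.27881607  0.08001979]
0  
shift [ 0.0448 -0.3822  0.0165] roll 0.1789 q [ 0.3  -0.11  1.91  0.    1.35 -1.33] t 6.0833 pos [0.4807 0.2252 0.3266] tooly 93.45 tilt [ 9.e-04  3.e-04 -1.e+00] F [-0.2 -0.2 -2.7]
```

apply_moves([
  [0.04,0.002,-0.015,0,0.007],
  [0.04,0.005,-0.045,0,0.02],
  [0.04,0.009,-0.08,0,0.037],
  [0.04,0.014,-0.117,0,0.055],
  [0.04,0.018,-0.154,0,0.072],
  [0.04,0.022,-0.191,0,0.09],
  [0.04,0.027,-0.228,0,0.107],
  [0.04,0.031,-0.265,0,0.124],
  [0.04,0.036,-0.302,0.004,0.142],
  [0.04,0.04,-0.335,0.008,0.158],
  [0.04,0.043,-0.365,0.012,0.17],
  [0.04,0.0448,-0.382,0.0165,0.179],
])

```text
t: 7.08
tool_pos: [0.4582, -0.1615, 0.3087]
tool_rot: [-0.192, -3.135, 0.001]
contact_force: [0.6, -0.4, -2.0]
opening: 0.0481
grip_force: 42.6
```

Run:
```python
from h import *
for _ in range(4): eyes.get_image("wrist")
p=eyes.get_image("wrist"); W=cloud(p); cv2.imwrite("pics/w4.png",p["img"])
# plate & lemon & board
for nm,lo,hi in (("plate",(.3,-.35,.125),(.6,0,.145)),("lemon",(.35,-.5,.03),(.55,-.28,.075)),("board",(.25,-.5,.006),(.65,0,.016))):
    m=((W>lo)&(W<hi)).all(2); q=W[m]
    if len(q): r=cv2.minAreaRect(q[:,:2].astype(np.float32)*1000); print(nm,len(q),np.round(r[0],1),np.round(r[1],1),r[2],np.median(q[:,2]),q.min(0),q.max(0))
o=telemetry.get_obs();print(o['opening'],o['grip_force'],o['contact_force'])
go([.459,-.159,.20],83.2)
```

```text
plate 65568 [ 442.3 -157.2] [114.  135.2] 83.45088195800781 0.1356209765804824 [ 0.36912644 -0.21639074  0.13252846] [ 0.51089114 -0.09352679  0.14498622]
lemon 4277 [ 447.2 -352.6] [29.2 66.2] 87.02616119384766 0.04787107386293993 [ 0.41341939 -0.36829277  0.03001118] [ 0.48009851 -0.33812182  0.06121037]
board 51004 [ 451.6 -208.8] [411.8 219.6] 83.02957153320312 0.010321368082389426 [ 0.3226361  -0.42482779  0.00694808] [ 5.43911507e-01 -1.20951016e-05  1.59737898e-02]
0.04804385945204659 42.57661700248718 [-0.84676108  0.10683021 -1.68976274]
shift [-0.0004 -0.0008  0.1089] roll 0.0001 q [-0.49 -0.21  2.02  0.    1.33 -1.94] t 7.3333 pos [ 0.4588 -0.1583  0.3089] tooly 83.21 tilt [-0.0011  0.0011 -1.    ] F [-0.8  0.1 -1.7]
```

View pics/w4.png

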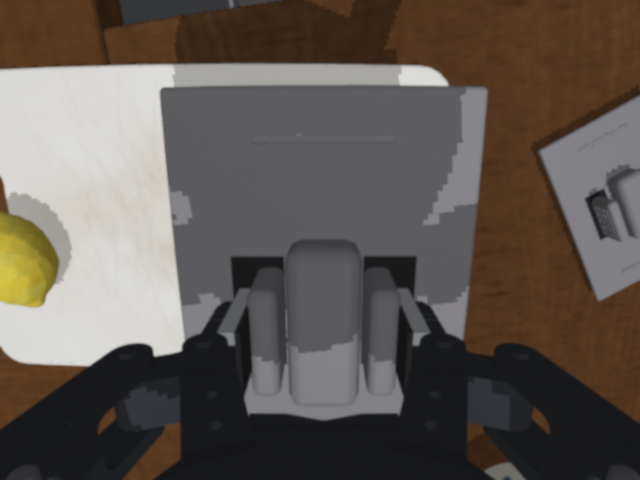

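The wrist view shows the cover held level over the board, axes aligned with it. The lemon is at (25,260). Now I lower the cover.

apply_moves([
  [0.04,0,0,0.012,0],
  [0.04,0,0,0.032,0],
  [0.04,0,0,0.055,0],
  [0.04,0,0,0.075,0],
  [0.04,0,0,0.09,0],
  [0.04,0,0,0.099,0],
  [0.04,0,0,0.104,0],
  [0.04,0,0,0.106,0],
  [0.04,0,0,0.107,0],
  [0.04,0,0,0.1075,0],
  [0.04,0,0,0.1075,0],
])

```text
t: 8.25
tool_pos: [0.4594, -0.159, 0.203]
tool_rot: [0.186, 3.134, -0.001]
contact_force: [0.1, 0.4, -2.3]
opening: 0.048
grip_force: 42.6
```

apply_moves([
  [0.04,0,0,0.0007,0],
  [0.04,0,0,0.0013,0],
  [0.04,0,0,0.002,0],
  [0.04,0,0,0.002,0],
])

```text
t: 8.58
tool_pos: [0.4594, -0.1591, 0.2014]
tool_rot: [0.187, 3.135, -0.0]
contact_force: [-2.5, 1.3, 5.4]
opening: 0.0482
grip_force: 43.3
```

apply_moves([
  [0.052,0,0,0,0],
  [0.06,0,0,0,0],
  [0.07,0,0,0,0],
  [0.085,0,0,0,0],
  [0.085,0,0,0,0],
  [0.085,0,0,0,0],
  [0.085,0,0,0,0],
  [0.085,0,0,-0.015,0],
  [0.085,0,0,-0.04,0],
  [0.085,0,0,-0.075,0],
  [0.085,0,0,-0.11,0],
  [0.085,0,0,-0.11,0],
], newtons=20)

```text
t: 9.58
tool_pos: [0.4611, -0.1599, 0.3184]
tool_rot: [0.186, 3.123, -0.009]
contact_force: [1.2, -0.4, 1.4]
opening: 0.085
grip_force: 0.0
```

Run:
```python
from h import *
for _ in range(4): eyes.get_image("wrist")
p=eyes.get_image("wrist"); W=cloud(p); cv2.imwrite("pics/w5.png",p["img"])
for nm,lo,hi in (("plate",(.34,-.27,.021),(.6,-.05,.033)),("tabtop",(.38,-.24,.045),(.54,-.08,.07)),("lemon",(.35,-.5,.025),(.55,-.28,.075))):
    m=((W>lo)&(W<hi)).all(2); q=W[m]
    if len(q): r=cv2.minAreaRect(q[:,:2].astype(np.float32)*1000); print(nm,len(q),np.round(r[0],1),np.round(r[1],1),r[2],np.median(q[:,2]),q.min(0),q.max(0))
o=telemetry.get_obs();print(o['opening'],o['contact_force'])
S=eyes.get_image("scene"); X=cloud(S)
q=X[((X>(.34,-.27,.021))&(X<(.6,-.05,.033))).all(2)]; r=cv2.minAreaRect(q[:,:2].astype(np.float32)*1000); print("scene plate",r,q.min(0),q.max(0))
for a,b in ((.40,.44),(.44,.48),(.48,.53)):
    k=q[(q[:,0]>a)&(q[:,0]<b)]; print(np.median(k[:,2]))
r=eyes.outline_of("lemon",p); print([(x["confidence"],x["box"]) for x in r])
go([.445,-.28,.31],83.2)
```

```text
plate 36317 [ 458.1 -159.5] [115.  167.8] 83.2503433227539 0.027307861555930735 [ 0.36826191 -0.22531625  0.02389104] [ 0.54747101 -0.09374619  0.03298893]
tabtop 5978 [ 458.2 -159.4] [65.5 60.1] 83.67613220214844 0.047692904481781886 [ 0.4277566  -0.19327164  0.04500465] [ 0.48873296 -0.12560474  0.05608846]
lemon 4444 [ 446.9 -353.2] [30.8 66.4] 82.74401092529297 0.04646315118491946 [ 0.41235488 -0.3713412   0.0250433 ] [ 0.47971804 -0.33773734  0.06027813]
0.08470048312946798 [-0.91389016 -0.2531494  -0.41201952]
scene plate ((461.75885009765625, -158.50506591796875), (117.16791534423828, 171.76455688476562), 82.10166931152344) [ 0.37028711 -0.22323336  0.02225193] [ 0.55177801 -0.09257532  0.0329059 ]
0.02811213449173422
0.028099996249045578
0.02821302877879217
[(0.55, [1.1, 211.2, 59.9, 308.2])]
shift [-0.0011 -0.1222 -0.0021] roll -0.0002 q [-0.49 -0.21  2.03 -0.    1.33 -1.94] t 9.9333 pos [ 0.4584 -0.1585  0.3081] tooly 83.19 tilt [-0.0031  0.0016 -1.    ] F [ 0.  -0.  -0.4]
```

View pics/w5.png

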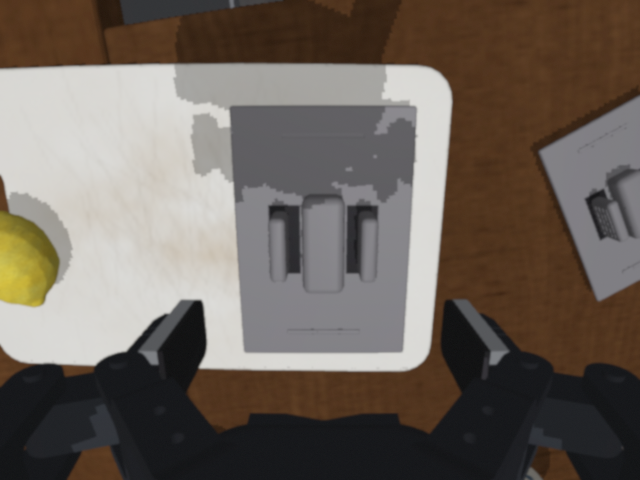

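The view shows the cover flat on the board (325,230), tabs up and well inside the edges. The lemon is at (25,260). Next I go over the lemon.

apply_moves([
  [0.085,0,-0.03,0,0],
  [0.085,0,-0.065,0,0],
  [0.085,-0.003,-0.1,0,0],
  [0.085,-0.006,-0.14,0,0],
  [0.085,-0.008,-0.17,0,0],
  [0.085,-0.01,-0.2,0,0],
  [0.085,-0.01,-0.2,0,0],
  [0.085,-0.01,-0.2,0,0],
  [0.085,-0.01,-0.2,0,0],
])

```text
t: 10.68
tool_pos: [0.4449, -0.3581, 0.3087]
tool_rot: [-0.187, -3.134, -0.003]
contact_force: [0.4, -0.6, 0.2]
opening: 0.085
grip_force: 0.0
```

```bash
cat > lem.py <<'E'
from h import *
import sys
p=eyes.get_image("wrist"); W=cloud(p); cv2.imwrite(sys.argv[1],p["img"])
m=((W>(.33,-.5,.022))&(W<(.56,-.28,.075))).all(2)
q=W[m]; q=q[np.isfinite(q[:,0])]
for z in (.022,.036):
    k=q[q[:,2]>z]; r=cv2.minAreaRect(k[:,:2].astype(np.float32)*1000); print(len(k),np.round(r[0],1),np.round(r[1],1),r[2],k[:,2].max())
for x in eyes.outline_of("lemon",p)[:2]: 
    w=W[x["region"]]; w=w[w[:,2]>.015]; print(x["confidence"],x["box"],cv2.minAreaRect(w[:,:2].astype(np.float32)*1000))
for x in eyes.tip_of("lemon_centre",p)[:1]: u,v=np.round(x["point"]).astype(int); print(u,v,W[v,u])
go([.445,-.365,.25],90)
E
python3 lem.py pics/w6.png
```

```text
6600 [ 444.8 -365. ] [56.2 55.8] 56.05147171020508 0.0640261888850816
6582 [ 444.8 -365. ] [56.2 55.8] 55.92352294921875 0.0640261888850816
0.74 [269.2, 192.9, 353.6, 295.2] ((444.8327331542969, -365.0375061035156), (56.17844009399414, 55.815887451171875), 56.05147171020508)
310 247 [ 0.43949367 -0.36520321  0.06195385]
shift [-0.0007 -0.0076  0.0594] roll -0.1174 q [-0.81  0.    1.83  0.    1.31 -2.26] t 10.8333 pos [ 0.4453 -0.3574  0.3094] tooly 83.27 tilt [-7.e-04  9.e-04 -1.e+00] F [ 0.7  0.7 -0.8]
```

View pics/w6.png

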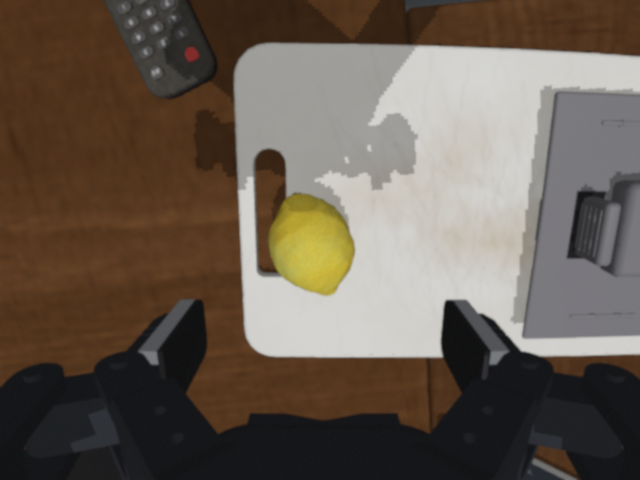

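The view shows the lemon at (312,245), its long axis leaning from (295,200) to (328,292), and the cover flat on the right at (590,215). I'll get the lemon's axis from its silhouette.

```bash
cat > sil.py <<'E'
from h import *
import sys
p=eyes.get_image("wrist"); T=pose(p); zc=float(sys.argv[1])
im=cv2.cvtColor(p["img"],cv2.COLOR_BGR2HSV); m=cv2.inRange(im,(18,110,60),(38,255,255)); n,l,s,c=cv2.connectedComponentsWithStats(m); i=1+np.argmax(s[1:,4])
v,u=np.nonzero(l==i)
n=cv2.undistortPoints(np.stack([u,v],-1).reshape(-1,1,2).astype(float),np.array(p["K"]),np.array(p["dist_coeffs"])).reshape(-1,2)
d=np.c_[n,np.ones(len(n))]@T[:3,:3].T; k=(T[:3,3]+d*((zc-T[2,3])/d[:,2])[:,None])[:,:2]
mu=k.mean(0); w,V=np.linalg.eigh(np.cov(k.T)); print("c",mu,"len",4*np.sqrt(w),"short axis deg",np.degrees(np.arctan2(V[1,0],V[0,0]))%180)
sa=np.degrees(np.arctan2(V[1,0],V[0,0]))
go([mu[0],mu[1],.187],sa)
E
python3 sil.py .036
```

```text
c [ 0.44493521 -0.36719346] len [0.05203703 0.06556554] short axis deg 102.18114568567967
shift [-0.0008 -0.0098  0.1227] roll -0.33 q [-0.81  0.    1.83  0.    1.31 -2.26] t 10.8833 pos [ 0.4453 -0.3575  0.3097] tooly 83.27 tilt [-4.e-04  5.e-04 -1.e+00] F [-0.  -0.7  0.3]
```

apply_moves([
  [0.085,0,-0.005,0.015,-0.11],
  [0.085,-0.001,-0.0098,0.03,-0.22],
  [0.085,-0.001,-0.0098,0.055,-0.33],
  [0.085,-0.001,-0.0098,0.085,-0.33],
  [0.085,-0.001,-0.0098,0.11,-0.33],
  [0.085,-0.001,-0.0098,0.1225,-0.33],
  [0.085,-0.001,-0.0098,0.1225,-0.33],
  [0.07,-0.001,-0.0098,0.1225,-0.33],
  [0.058,-0.001,-0.0098,0.1225,-0.33],
  [0.046,-0.001,-0.0098,0.1225,-0.33],
  [0.04,-0.001,-0.0098,0.1225,-0.33],
  [0.04,-0.001,-0.0098,0.1225,-0.33],
], newtons=20)

```text
t: 11.88
tool_pos: [0.4459, -0.3692, 0.1902]
tool_rot: [-0.331, 3.121, -0.005]
contact_force: [-1.9, 0.8, 7.3]
opening: 0.0502
grip_force: 20.7
```

apply_moves([
  [0.04,0,0,0,0],
  [0.04,0,0,0,0],
  [0.04,0,0,-0.004,0],
  [0.04,0,0,-0.015,0],
  [0.04,0,0,-0.035,0],
  [0.04,0,0,-0.06,0],
  [0.04,0,0,-0.09,0],
  [0.04,0,0,-0.115,0],
  [0.04,0,0,-0.125,0],
  [0.04,0,0,-0.125,0],
])

```text
t: 12.72
tool_pos: [0.4456, -0.3692, 0.3168]
tool_rot: [-0.331, 3.12, -0.009]
contact_force: [0.6, -0.6, 0.4]
opening: 0.0506
grip_force: 21.1
```

Run:
```python
from h import *
for _ in range(2): p=eyes.get_image("wrist")
p=eyes.get_image("wrist"); T=np.array(p["hand_eye"]); W=cloud(p,T); cv2.imwrite("pics/w7.png",p["img"])
im=cv2.cvtColor(p["img"],cv2.COLOR_BGR2HSV); m=cv2.inRange(im,(18,110,60),(38,255,255))>0
q=W[m&(W[...,2]<.22)]; print(len(q),np.percentile(q,[2,50,98],axis=0).round(4) if len(q) else '')
S=eyes.get_image("scene"); X=cloud(S)
# inner box: rim points
q=X[((X>(.37,.13,.06))&(X<(.6,.32,.078))).all(2)]; r=cv2.minAreaRect(q[:,:2].astype(np.float32)*1000); print("rim",len(q),r)
o=telemetry.get_obs();print(o['opening'],o['grip_force'],o['contact_force'])
go([.481,.2247,.33],3.4)
```

```text
21478 [[-0.0143 -0.0222  0.128 ]
 [ 0.0119  0.      0.1346]
 [ 0.0322  0.0216  0.1509]]
rim 670 ((483.88531494140625, 225.69442749023438), (174.1354217529297, 118.66102600097656), 2.072218418121338)
0.05068976894041158 21.085071681300178 [ 0.29211015 -0.31995153 -1.21494187]
shift [-0.16    0.5718 -0.0183] roll -1.4189 q [-0.82  0.02  1.81 -0.    1.32 -2.6 ] t 12.9167 pos [ 0.4444 -0.3679  0.31  ] tooly 102.1 tilt [-0.0028  0.0029 -1.    ] F [ 0.3 -0.3 -1.2]
```

View pics/w7.png

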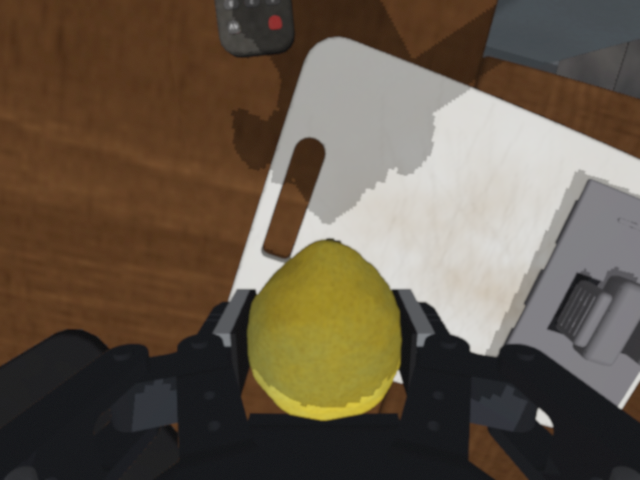

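The view shows the lemon held between the pads at (325,330), well clear of the board. Now I carry it to the box, turning so the fingers lie along the box's length.

apply_moves([
  [0.04,-0.003,0.011,0,-0.028],
  [0.04,-0.011,0.04,0,-0.1],
  [0.04,-0.021,0.074,0,-0.185],
  [0.04,-0.031,0.112,0,-0.277],
  [0.04,-0.042,0.149,0,-0.369],
  [0.04,-0.052,0.186,0,-0.461],
  [0.04,-0.062,0.223,0,-0.554],
  [0.04,-0.073,0.26,0,-0.646],
  [0.04,-0.083,0.297,0,-0.738],
  [0.04,-0.094,0.335,0,-0.83],
  [0.04,-0.104,0.372,0,-0.923],
  [0.04,-0.112,0.4,0,-0.994],
])

```text
t: 13.92
tool_pos: [0.4693, 0.0492, 0.311]
tool_rot: [1.789, -2.581, -0.004]
contact_force: [0.3, -0.2, -1.1]
opening: 0.0506
grip_force: 21.2
```

Run:
```python
from h import *
eyes.get_image("wrist"); eyes.get_image("wrist")
o=telemetry.get_obs();print(o['opening'],o['grip_force'])
go([.481,.2247,.31],3.4)
```

```text
0.05043505009731919 21.157710537227103
shift [-0.1677  0.0504  0.0011] roll -0.4167 q [-0.05 -0.25  2.05  0.    1.34 -2.84] t 14.0167 pos [0.4695 0.05   0.3109] tooly 159.52 tilt [-0.0029  0.0016 -1.    ] F [-0.  -0.4 -0.9]
```

apply_moves([
  [0.04,-0.015,0.005,0,-0.04],
  [0.04,-0.045,0.014,0,-0.11],
  [0.04,-0.08,0.024,0,-0.2],
  [0.04,-0.115,0.035,0,-0.29],
  [0.04,-0.145,0.044,0,-0.36],
  [0.04,-0.163,0.049,0,-0.405],
  [0.04,-0.168,0.0504,0,-0.417],
  [0.04,-0.168,0.0504,0,-0.417],
])

```text
t: 14.68
tool_pos: [0.4831, 0.2218, 0.3113]
tool_rot: [2.278, -2.16, -0.002]
contact_force: [-0.1, 0.3, -0.4]
opening: 0.0503
grip_force: 21.2
```

Run:
```python
from h import *
for _ in range(3): eyes.get_image("wrist")
p=eyes.get_image("wrist"); W=cloud(p); cv2.imwrite("pics/w8.png",p["img"])
m=((W>(.37,.12,.05))&(W<(.6,.34,.078))).all(2); q=W[m]
if len(q): r=cv2.minAreaRect(q[:,:2].astype(np.float32)*1000); print("rim",len(q),r,np.median(q[:,2]))
print(q.min(0),q.max(0))
go([.4815,.2255,.1835],3.4)
```

```text
rim 9683 ((481.7740173339844, 221.54478454589844), (164.3048858642578, 105.1221923828125), 3.30462646484375) 0.06886204516871991
[0.39734586 0.16489649 0.05000178] [0.56625692 0.27658715 0.07303371]
shift [-0.0058  0.0016  0.1285] roll -0.0099 q [ 0.29 -0.1   1.92 -0.    1.32 -2.9 ] t 14.8833 pos [0.4835 0.2199 0.312 ] tooly -177.17 tilt [-8.e-04 -6.e-04 -1.e+00] F [ 0.1  1.  -0.1]
```

View pics/w8.png

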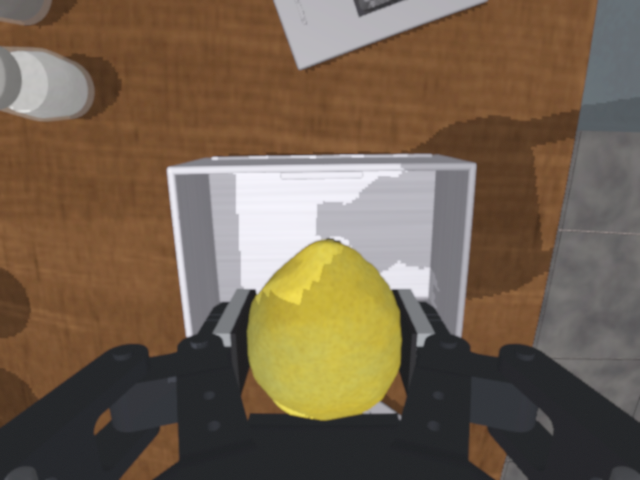

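The view shows the lemon (325,330) centred over the open box, whose rim runs from (170,165) to (475,165), with the fingers along its length. I lower it straight down.

apply_moves([
  [0.04,-0.003,0.0016,0.008,-0.01],
  [0.04,-0.0058,0.0016,0.025,-0.01],
  [0.04,-0.0058,0.0016,0.045,-0.01],
  [0.04,-0.0058,0.0016,0.065,-0.01],
  [0.04,-0.0058,0.0016,0.085,-0.01],
  [0.04,-0.0058,0.0016,0.102,-0.01],
  [0.04,-0.0058,0.0016,0.114,-0.01],
  [0.04,-0.0058,0.0016,0.12,-0.01],
  [0.04,-0.0058,0.0016,0.124,-0.01],
  [0.04,-0.0058,0.0016,0.126,-0.01],
  [0.04,-0.0058,0.0016,0.127,-0.01],
  [0.04,-0.0058,0.0016,0.127,-0.01],
])

```text
t: 15.88
tool_pos: [0.4822, 0.2269, 0.1863]
tool_rot: [-2.288, 2.151, -0.001]
contact_force: [0.1, 0.0, -0.9]
opening: 0.0504
grip_force: 21.2
```

apply_moves([
  [0.04,0,0,0.001,0],
  [0.04,0,0,0.002,0],
  [0.04,0,0,0.003,0],
  [0.04,0,0,0.003,0],
  [0.04,0,0,0.003,0],
])

```text
t: 16.3
tool_pos: [0.4824, 0.2271, 0.1846]
tool_rot: [-2.288, 2.151, -0.001]
contact_force: [-4.0, -1.6, 9.1]
opening: 0.0505
grip_force: 21.4
```

Contact with the floor; release and withdraw.

apply_moves([
  [0.053,0,0,0,0],
  [0.057,0,0,0,0],
  [0.063,0,0,0,0],
  [0.07,0,0,0,0],
  [0.078,0,0,0,0],
  [0.08,0,0,0,0],
  [0.08,0,0,-0.01,0],
  [0.08,0,0,-0.03,0],
  [0.08,0,0,-0.06,0],
  [0.08,0,0,-0.09,0],
  [0.08,0,0,-0.125,0],
  [0.08,0,0,-0.13,0],
])

```text
t: 17.3
tool_pos: [0.4836, 0.2274, 0.3207]
tool_rot: [-2.281, 2.145, -0.009]
contact_force: [1.2, -0.2, 0.7]
opening: 0.0803
grip_force: 0.0
```

Run:
```python
from h import *
for _ in range(3): eyes.get_image("wrist")
p=eyes.get_image("wrist"); S=eyes.get_image("scene")
W=cloud(p); m=cv2.inRange(cv2.cvtColor(p["img"],cv2.COLOR_BGR2HSV),(18,110,60),(38,255,255))>0
q=W[m]; q=q[np.isfinite(q[:,0])]; print("lemon",np.percentile(q,[2,50,98],axis=0).round(3))
X=cloud(S)
for nm,lo,hi in (("box",(.37,.12,.05),(.6,.33,.078)),("cover",(.34,-.27,.021),(.6,-.05,.033))):
    k=X[((X>lo)&(X<hi)).all(2)]; print(nm,cv2.minAreaRect(k[:,:2].astype(np.float32)*1000),np.median(k[:,2]))
for t in ("salt_mill","pepper_mill","mug_b"):
    r=eyes.outline_of(t,S)[0]; print(t,r["confidence"],r["box"])
a=np.hstack([cv2.resize(p["img"],(400,300)),cv2.resize(S["img"][205:415,160:440],(400,300))]); cv2.imwrite("pics/w9.png",a)
o=telemetry.get_obs();print(o['t'],o['tool_pos'],o['contact_force'])
```

```text
lemon [[0.457 0.196 0.033]
 [0.478 0.221 0.047]
 [0.5   0.252 0.054]]
box ((481.8210144042969, 225.1190643310547), (172.3695068359375, 116.36007690429688), 3.2105906009674072) 0.06116123000724927
cover ((461.9960632324219, -158.2814178466797), (116.69113159179688, 171.58209228515625), 82.50052642822266) 0.028122319350771863
salt_mill 0.71 [301.5, 221.7, 317.9, 250.9]
pepper_mill 0.76 [327.6, 220.8, 339.5, 252.0]
mug_b 0.88 [353.5, 216.2, 393.6, 262.3]
17.7 [0.48116309 0.22658022 0.31050016] [ 0.70267479 -0.30163911 -0.15148272]
```

View pics/w9.png

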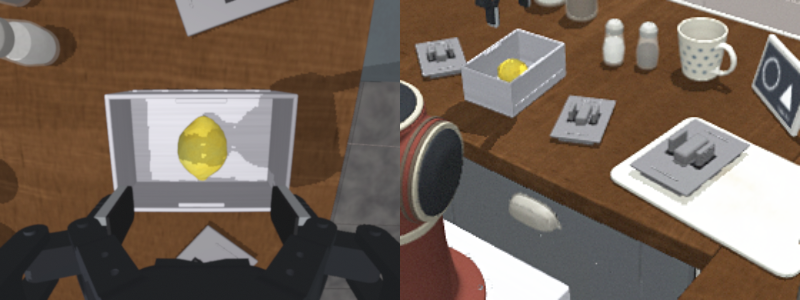

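The pictures show the lemon on the box floor (left 203,147), the box unmoved, and the cover flat on the board (right 690,155). The mug and shakers are where they were, and the gripper is clear. I hand the job in.

```bash
python3 -c "
from station import ctrl; print(ctrl.finish_job())"
```

```text
the job is handed in; nothing more can be done
None
```

The job is handed in, with no verdict shown: the cover lies flat and right way up on the board, the lemon was lowered into the box before release, and the box, mug and shakers look unmoved in the last images; it took about 18 s of the 66 s allowed.

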